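Unhasp the spice caddy and hold the missing jar over its free well

ROBOT

A 6-joint arm with a two-finger parallel gripper is mounted at the origin on a cart in front of the work surface, level with it; the furniture and walls round the work are solid. World frame = base frame: x ahead of the robot, y to its left, z up, the work surface at z = 0. Lengths are in m, angles in degrees, forces in N, time in s.
With the tool pointing down it reaches from about 0.25 to 0.725 m from the base axis. Payload 9.7 kg.
Tool frame: the origin (TCP) lies at the centre of the arm's flange, where the gripper is bolted on; the fingertips stand bot.tips_ahead ahead of it and the grasp point (between the pads) lies 155 mm ahead of it (bot.tips_ahead is the distance from the TCP to the fingertips, in m); z points along the fingers, y is the line along which they close (so a half turn about z gives the same grasp; the last joint's range is limited). The gripper opens to 85 mm and grips with 20 to 120 N. Pads are 22 mm wide; open, the fingers measure 114 mm over their backs; the gripper's body (76 mm by 85 mm) begins 54 mm behind the grasp point. The pads swing forward as they close: fully open they stand 13 mm farther back than shut.
Start: joints at [-71.734, 4.979, 10.078, 95.1, 0, 90], TCP at [0.172, -0.522, 0.405] pointing down, gripper open.
Joint ranges: [-179.16, 179.16], [-48.56, 103.87], [-65.8, 70.77], [-126.05, 130.52], [-82.76, 87.17], [-180, 180]. Speed limits (degrees/s): [127.2, 127.2, 147.25, 180, 180, 180].

INTERFACE

Orientations are given as [roll, pitch, yaw] about the fixed x, y, z axes, in that order (R = Rz(yaw) Ry(pitch) Rx(roll)).
In Python, from workcell import bot gives the robot as it stands.
- The arm moves only by the tool drive_tool, never from a script. Its argument "plan" is a list of rows, each an object of numbers: "dx", "dy", "dz": the shift along the tool's x, y, z in m; "roll": the turn about the tool's z in rad; "hand": the finger opening in m, from 0 to 0.0854. In form: [{"dx": .., "dy": .., "dz": .., "roll": .., "hand": ..}, ...]. A call has 1 to 20 rows; each row is the pose to reach, as a shift and turn from the pose commanded when the call began, along the tool's axes at that moment; what a row does not reach only later rows make up. A row lasts 1/12 s, in which the tool goes at most 41.7 mm and 7.16 degrees, less where a joint would pass 70% of its speed; a pose out of reach is approached as far as the arm can. A call with a gripper value outside its range is refused whole. The fingers move at their own pace and stop on an object; "force" is the grip in N (left out, the last holds). Time passes only in rows, so rows that repeat a pose let the fingers close. It gives the time, the measured TCP pose, the force and the opening at its end, in the units of the state.
- bot.get_obs(): the state, without advancing time (a new reading comes with each control period).
- bot.camera(name): name is "scene" or "top" or "wrist"; returns a dict with "frame" (480x640x3 uint8, red, green, blue), "z_map" (480x640 float32, m along the optical axis (not along the pixel's ray), 0 where there is no reading), "mtx" (3x3 intrinsics, pixels), "R" (3x3) and "t" (3): a world point X has camera coordinates R X + t. Camera axes: x right, y down, z forward; pixel columns grow to the right and rows downward; lengths in m; the calibration is good to about 2 mm. A picture is of the moment at which its call begins.
- bot.job_done(): hands the job in, once; it reports no verdict.
The state is a dict: "time": time; "q": joint angles; "qd": joint speeds; "joint_efforts": joint torques, N m; "ee_pos": TCP position; "tcp_rot": TCP orientation; "wrist_force": force on the tool from outside, world axes, zero at the start; "torque": the same for the moment, N m; "opening": finger opening in m.
Only numpy, scipy, OpenCV 4.12 (cv2) and the standard library are available. Lean on these libraries where they do the work, as an engineer would, in place of code of your own. Each camera call takes 0.05 s, during which the arm holds its last target. There are 200 camera calls.

TASK

Swing the hasp of the spice caddy off its catch and a quarter turn round towards you, so that the wells are open from above. Then pick up the spice jar that stands by itself on the worktop, carry it over the things in between without disturbing them or the jars in the caddy, and stop with it upright and centred about one centimetre above the rim of the empty well, touching nothing but your gripper. Finish like that, still holding the jar in the air, so that I can check the fit before it goes in; do not lower it or let go.

Things in the scene. Friction and masses are not known exactly. Their poses are not given: they have to be found in the camera images.
- hasp (a joint): caddy's swing hasp: level steel bar over the wells, 14 x 6 mm, underside 123 and top 129 mm above the worktop, free end 242 mm from the upright axis at hasp_pivot. 0 = along the caddy, notched round the catch pin; positive = anticlockwise from above, free end towards the robot; 1.57 = quarter turn; stop 1.9. No detent, under 1 N at the knob; stays where left.
- hasp_knob (a point): grip point of the hasp's upright round wooden knob (16 mm diameter, graspable at any yaw) half-way along the bar, 114 mm from the pivot: on its axis, 153.5 mm above the worktop; the knob is free from 132 mm up to its top at 172.5 mm
- hasp_pivot (a point): point on the hasp's upright pivot axis, on top of the post at the caddy's right-hand end (seen from the robot), at the knob point's height (153.5 mm above the worktop)
- caddy: wooden spice caddy, fixed, 76 x 212 mm; three square wells in a row, 60 x 60 mm inside, 68 mm apart, walls 8 mm; rim 45 mm and well floors 8 mm above the worktop. Origin: underside centre; y along the row to the left (catch) end, x away from the robot. A 22 x 16 mm post, 121 mm high, stands at each end, 114 mm from the centre; the left one carries the catch pin, top at 137 mm.
- free_well (a point): centre of the mouth of the one empty well, at rim height (45 mm above the worktop). A thin cork disc lies on this well's floor. It can be any of the three wells.
- jar_center (a point): centre (half-way up, on the axis) of the loose spice jar that stands by itself on the worktop left of the caddy: upright round jar, 45 mm diameter, 106 mm high (so its underside is 53 mm below this point), with a round screw cap 45 mm diameter over the top 21 mm. About 0.11 kg.
- jar: the same loose spice jar; origin at the centre of its underside, z up its axis
- racked_jar_a_center (a point): centre, half-way up, of one of the two spice jars already standing loose in the caddy's wells; same size and shape as the loose jar (45 x 106 mm), top 114 mm above the worktop
- racked_jar_b_center (a point): centre, half-way up, of one of the two spice jars already standing loose in the caddy's wells; same size and shape as the loose jar (45 x 106 mm), top 114 mm above the worktop
- honey_center (a point): centre, half-way up, of a bystander: honey jar with a dark lid, 65 mm diameter, 86 mm high, standing loose on the worktop between the loose jar and the caddy or in front of the caddy
- salt_center (a point): centre, half-way up, of a bystander: salt shaker with a domed grey top, 44 mm diameter, 90 mm high, standing loose on the worktop between the loose jar and the caddy or in front of the caddy
- egg_cup_center (a point): centre, half-way up, of a bystander: white egg cup, 49 mm diameter, 60 mm high, standing loose on the worktop between the loose jar and the caddy or in front of the caddy
- tin_center (a point): centre, half-way up, of a bystander: flat tin, 86 mm diameter, 40 mm high, standing loose on the worktop between the loose jar and the caddy or in front of the caddy
Things that resemble listed ones, but are neither listed nor needed, are in the scene too. What is shaped like the jar but purple or turquoise is not meant.

How it is judged:
By the outcome, as a careful person would: the job done as asked, in the order asked, and still so for the second after the job is handed in, while the arm keeps its last pose, push and grip.
It also fails if it takes over 58 s, if anything falls off the work surface, if the arm or the gripper's body presses on something with over 40 N, if the wrist force passes 120 N, or if a joint passes its speed limit or range.

## Working session

There is one attempt and no reset: what is moved stays moved. The work goes in short steps, Python scripts to look and compute and a tool call to move; the robot and the scene stay as the last step left them, time stands still between calls to the robot, and variables do not carry over. Pictures are saved under pics/ and viewed, on a budget of 10 in all, crops included, one or two more only if the job needs it, and the job is handed in when it is done.

Besides the shell and the picture viewer there is one more tool, called in YAML: its name, and indented under it one key for each argument. drive_tool: Moves the arm, as the interface text tells. Its arguments: {"type":"object","properties":{"plan":{"type":"array","items":{"type":"object","properties":{"dx":{"type":"number"},"dy":{"type":"number"},"dz":{"type":"number"},"roll":{"type":"number"},"hand":{"type":"number"}}}},"force":{"type":"number"}},"required":["plan"]}

```bash
mkdir -p pics; ls; cat > h.py <<'E'
import numpy as np, cv2
from workcell import bot
def pts(c):
    v,u=np.mgrid[0:480,0:640]; z=c["z_map"]; K=np.array(c["mtx"])
    P=np.stack([(u-K[0,2])/K[0,0]*z,(v-K[1,2])/K[1,1]*z,z],-1)
    return (P-np.array(c["t"]))@np.array(c["R"])
E
python3 - <<'E'
from h import *
o=bot.get_obs(); print({k:np.round(v,3) for k,v in o.items()}, bot.tips_ahead)
for n in("top","scene"):
    c=bot.camera(n); cv2.imwrite(f"pics/{n}0.png",c["frame"][...,::-1]); np.savez(f"{n}0.npz",**c)
    print(n,np.round(c["mtx"],1).tolist(),np.round(-np.array(c["R"]).T@c["t"],3))
E
```

```text
pics
{'time': np.float64(0.0), 'q': array([-71.734,   5.013,  10.035,  95.1  ,   0.   ,  90.   ]), 'qd': array([-0.154,  0.094,  0.132, -0.04 , -0.058, -0.085]), 'joint_efforts': array([ 2.0000e-03, -5.2038e+01,  4.6481e+01,  1.6000e-02,  0.0000e+00,
       -0.0000e+00]), 'ee_pos': array([ 0.172, -0.522,  0.404]), 'tcp_rot': array([-179.922,   -0.   ,   18.266]), 'wrist_force': array([ 1.287, -0.13 ,  0.491]), 'torque': array([-0.013,  0.002, -0.025]), 'opening': np.float64(0.086)} 0.1734
top [[557.5, 0.0, 310.5], [0.0, 557.5, 244.9], [0.0, 0.0, 1.0]] [ 0.192 -0.02   1.288]
scene [[467.5, 0.0, 311.0], [0.0, 467.5, 235.9], [0.0, 0.0, 1.0]] [-0.399  0.403  0.653]
```

View pics/top0.png

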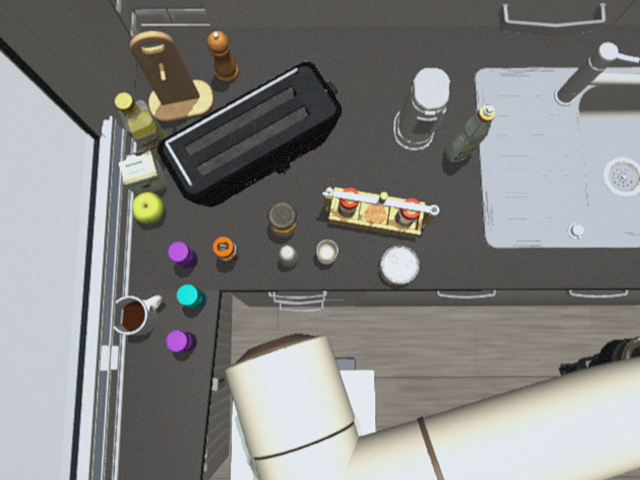

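View pics/scene0.png

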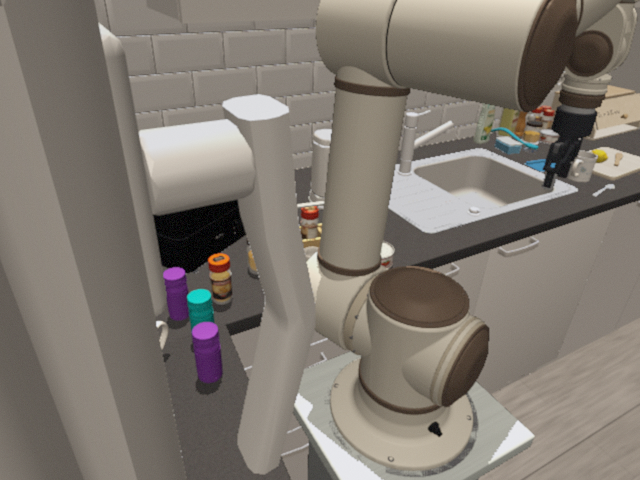

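Top picture: an orange-capped jar at (224,249), which fits the loose jar because it's the same colours as the racked jars at (349,198) and (410,208). The purple (181,253) and (180,341) and turquoise (190,296) ones are excluded. The cork is in the middle well at about (376,213), the hasp runs from (328,192) to its pivot at (434,210), and the knob is at (383,198). The bystanders are honey (283,218), salt (287,255), egg cup (327,252) and tin (400,265).

```bash
python3 - <<'E'
from h import *
c=dict(np.load("top0.npz")); P=pts(c); f=c["frame"]
cv2.imwrite("pics/crop1.png",cv2.resize(f[170:290,170:450,::-1],None,fx=2.8,fy=2.8,interpolation=cv2.INTER_CUBIC))
# height-banded blobs
Z=P[...,2]; m=np.zeros((480,640),bool); m[175:290,165:450]=1
print("table z",np.median(Z[m]))
for lo,hi in((.03,.05),(.05,.075),(.075,.1),(.1,.119),(.119,.135),(.14,.18)):
    n,l,s,ce=cv2.connectedComponentsWithStats(((Z>lo)&(Z<hi)&m).astype(np.uint8))
    for i in range(1,n):
        if s[i,4]>12:
            Q=P[l==i]; print((lo,hi),s[i],np.round(ce[i]),"xyz med",np.round(np.median(Q,0),3),"mid",np.round((Q.min(0)+Q.max(0))/2,3),"ext",np.round(np.ptp(Q,axis=0),3))
E
```

```text
table z 0.00029753438026927274
(0.03, 0.05) [207 175  60  32 110] [237. 191.] xyz med [0.556 0.153 0.04 ] mid [0.557 0.153 0.04 ] ext [0.077 0.134 0.02 ]
(0.03, 0.05) [334 187  10   4  28] [338. 189.] xyz med [ 0.559 -0.082  0.044] mid [ 0.56  -0.083  0.042] ext [0.009 0.021 0.009]
(0.03, 0.05) [358 191  22   6  58] [368. 194.] xyz med [ 0.546 -0.152  0.043] mid [ 0.547 -0.152  0.043] ext [0.013 0.048 0.011]
(0.03, 0.05) [324 197 105  38 752] [376. 220.] xyz med [ 0.482 -0.17   0.042] mid [ 0.495 -0.168  0.04 ] ext [0.088 0.237 0.02 ]
(0.03, 0.05) [387 196  19   6  48] [396. 198.] xyz med [ 0.535 -0.214  0.044] mid [ 0.536 -0.215  0.043] ext [0.012 0.041 0.01 ]
(0.03, 0.05) [338 207  18   9  36] [345. 213.] xyz med [ 0.5   -0.095  0.039] mid [ 0.506 -0.101  0.04 ] ext [0.018 0.039 0.018]
(0.03, 0.05) [396 213  15  13  39] [401. 222.] xyz med [ 0.478 -0.225  0.042] mid [ 0.487 -0.23   0.04 ] ext [0.03  0.032 0.017]
(0.03, 0.05) [274 226  22   9  40] [285. 231.] xyz med [0.458 0.042 0.039] mid [0.462 0.042 0.04 ] ext [0.016 0.049 0.019]
(0.03, 0.05) [318 241  19  19 166] [327. 249.] xy
[... 4057 characters left out ...]
d [0.403 0.268 0.105] mid [0.404 0.268 0.106] ext [0.044 0.044 0.012]
(0.1, 0.119) [179 284  18   6  72] [187. 287.] xyz med [0.325 0.245 0.105] mid [0.326 0.245 0.106] ext [0.012 0.036 0.012]
(0.119, 0.135) [195 175  57  30 111] [225. 190.] xyz med [0.535 0.165 0.126] mid [0.535 0.171 0.127] ext [0.064 0.121 0.016]
(0.119, 0.135) [322 188 117  28 767] [383. 201.] xyz med [ 0.505 -0.178  0.127] mid [ 0.507 -0.168  0.127] ext [0.061 0.249 0.016]
(0.14, 0.18) [189 175  58  28 265] [218. 189.] xyz med [0.525 0.175 0.162] mid [0.528 0.176 0.16 ] ext [0.063 0.114 0.04 ]
(0.14, 0.18) [379 192   9  11  73] [383. 197.] xyz med [ 0.505 -0.169  0.17 ] mid [ 0.506 -0.17   0.158] ext [0.015 0.015 0.036]
```

View pics/crop1.png

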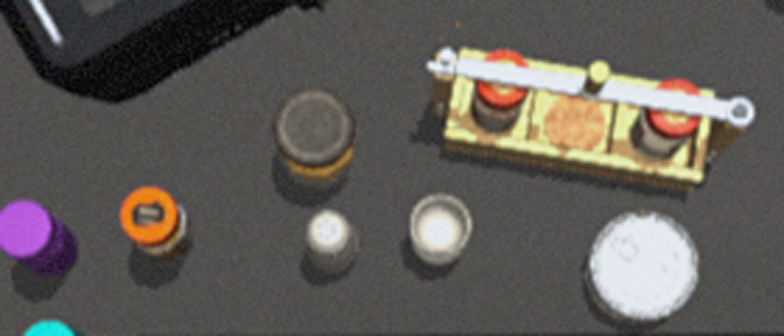

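Crop: the orange-capped clear jar at (150,215) is confirmed as the loose jar, at about (0.413, 0.172). The empty middle well with its cork is at (573,122), under the knob at (598,75), which is at about (0.506, -0.169). The caddy is turned about -10°. Next I move above the knob with yaw at about 80°.

drive_tool:
  plan:
    - {"dx":0.428,"dy":-0.2305,"dz":-0.025,"roll":-1.08}
    - {"dx":0.428,"dy":-0.2305,"dz":-0.025,"roll":-1.08}
    - {"dx":0.428,"dy":-0.2305,"dz":-0.025,"roll":-1.08}
    - {"dx":0.428,"dy":-0.2305,"dz":-0.025,"roll":-1.08}
    - {"dx":0.428,"dy":-0.2305,"dz":-0.025,"roll":-1.08}
    - {"dx":0.428,"dy":-0.2305,"dz":-0.025,"roll":-1.08}
    - {"dx":0.428,"dy":-0.2305,"dz":-0.025,"roll":-1.08}
    - {"dx":0.428,"dy":-0.2305,"dz":-0.025,"roll":-1.08}
    - {"dx":0.428,"dy":-0.2305,"dz":-0.025,"roll":-1.08}
    - {"dx":0.428,"dy":-0.2305,"dz":-0.025,"roll":-1.08}
    - {"dx":0.428,"dy":-0.2305,"dz":-0.025,"roll":-1.08}
    - {"dx":0.428,"dy":-0.2305,"dz":-0.025,"roll":-1.08}
    - {"dx":0.428,"dy":-0.2305,"dz":-0.025,"roll":-1.08}
    - {"dx":0.428,"dy":-0.2305,"dz":-0.025,"roll":-1.08}
    - {"dx":0.428,"dy":-0.2305,"dz":-0.025,"roll":-1.08}
    - {"dx":0.428,"dy":-0.2305,"dz":-0.025,"roll":-1.08}

```text
invalid input at $.plan[0]: expected keys dx, dy, dz, roll, hand
```

```bash
cat >> h.py <<'E'
from scipy.spatial.transform import Rotation as Ro
def tool(target):  # world TCP target -> tool shift
    o=bot.get_obs(); R=Ro.from_euler('xyz',o["tcp_rot"],degrees=True).as_matrix()
    return np.round(R.T@(np.array(target)-o["ee_pos"]),4)
def blob(P,lo,hi,x0,x1,y0,y1):
    m=(P[...,2]>lo)&(P[...,2]<hi)&(P[...,0]>x0)&(P[...,0]<x1)&(P[...,1]>y0)&(P[...,1]<y1)
    return P[m]
E
python3 - <<'E'
from h import *
o=bot.get_obs(); print({k:np.round(o[k],3) for k in("time","q","ee_pos","tcp_rot","wrist_force","opening")})
c=bot.camera("wrist"); cv2.imwrite("pics/w1.png",c["frame"][...,::-1]); P=pts(c); np.savez("w1.npz",**c)
def mid(Q): return len(Q),np.round((Q.min(0)+Q.max(0))/2,4),np.round(np.ptp(Q,axis=0),3)
print("knob",mid(blob(P,.165,.18,.47,.55,-.21,-.13)))
b=blob(P,.119,.133,.4,.6,-.32,-.03); print("bar",mid(b))
v=cv2.fitLine(b[:,:2].astype(np.float32),cv2.DIST_HUBER,0,.01,.01).ravel(); print(v)
for y in((-.14,-.07),(-.27,-.20)): print("racked",mid(blob(P,.1,.118,.45,.56,*y)))
r=blob(P,.038,.048,.42,.6,-.3,-.04); print("rim",mid(r),cv2.minAreaRect(r[:,:2].astype(np.float32)*1000))
E
```

```text
{'time': np.float64(0.1), 'q': array([-7.1734e+01,  5.0070e+00,  1.0039e+01,  9.5099e+01,  1.0000e-03,
        9.0000e+01]), 'ee_pos': array([ 0.172, -0.522,  0.404]), 'tcp_rot': array([-1.79934e+02, -1.00000e-03,  1.82650e+01]), 'wrist_force': array([ 0.162, -0.101, -1.082]), 'opening': np.float64(0.085)}Traceback (most recent call last):
  File "<stdin>", line 5, in <module>
  File "<stdin>", line 4, in mid
    return umr_minimum(a, axis, None, out, keepdims, initial, where)
ValueError: zero-size array to reduction operation minimum which has no identity
```

All five keys are needed in every row, so I'm resending the move.

drive_tool:
  plan:
    - {"dx":0.428,"dy":-0.2305,"dz":-0.025,"roll":-1.08,"hand":0.085}
    - {"dx":0.428,"dy":-0.2305,"dz":-0.025,"roll":-1.08,"hand":0.085}
    - {"dx":0.428,"dy":-0.2305,"dz":-0.025,"roll":-1.08,"hand":0.085}
    - {"dx":0.428,"dy":-0.2305,"dz":-0.025,"roll":-1.08,"hand":0.085}
    - {"dx":0.428,"dy":-0.2305,"dz":-0.025,"roll":-1.08,"hand":0.085}
    - {"dx":0.428,"dy":-0.2305,"dz":-0.025,"roll":-1.08,"hand":0.085}
    - {"dx":0.428,"dy":-0.2305,"dz":-0.025,"roll":-1.08,"hand":0.085}
    - {"dx":0.428,"dy":-0.2305,"dz":-0.025,"roll":-1.08,"hand":0.085}
    - {"dx":0.428,"dy":-0.2305,"dz":-0.025,"roll":-1.08,"hand":0.085}
    - {"dx":0.428,"dy":-0.2305,"dz":-0.025,"roll":-1.08,"hand":0.085}
    - {"dx":0.428,"dy":-0.2305,"dz":-0.025,"roll":-1.08,"hand":0.085}
    - {"dx":0.428,"dy":-0.2305,"dz":-0.025,"roll":-1.08,"hand":0.085}
    - {"dx":0.428,"dy":-0.2305,"dz":-0.025,"roll":-1.08,"hand":0.085}
    - {"dx":0.428,"dy":-0.2305,"dz":-0.025,"roll":-1.08,"hand":0.085}
    - {"dx":0.428,"dy":-0.2305,"dz":-0.025,"roll":-1.08,"hand":0.085}
    - {"dx":0.428,"dy":-0.2305,"dz":-0.025,"roll":-1.08,"hand":0.085}

```text
time: 1.48
ee_pos: [0.506, -0.17, 0.4297]
tcp_rot: [-180.0, 0.0, 80.1]
wrist_force: [0.2, 0.1, 0.3]
opening: 0.0851
```

```bash
cat >> h.py <<'E'
def mid(Q): return (len(Q),np.round((Q.min(0)+Q.max(0))/2,4),np.round(np.ptp(Q,axis=0),3)) if len(Q) else None
def look(n,f):
    c=bot.camera(n); cv2.imwrite(f"pics/{f}.png",c["frame"][...,::-1]); return pts(c)
def state():
    o=bot.get_obs(); print({k:np.round(o[k],4).tolist() for k in("time","q","ee_pos","tcp_rot","wrist_force","opening")})
E
python3 - <<'E'
from h import *
state()
P=look("wrist","w1")
print("knob",mid(blob(P,.165,.18,.47,.55,-.21,-.13)))
b=blob(P,.119,.133,.4,.6,-.32,-.03); print("bar",mid(b))
if len(b): print(cv2.fitLine(b[:,:2].astype(np.float32),cv2.DIST_HUBER,0,.01,.01).ravel())
for y in((-.14,-.07),(-.27,-.20)): print("racked",mid(blob(P,.1,.118,.45,.56,*y)))
r=blob(P,.038,.048,.42,.6,-.3,-.04); print("rim",mid(r))
if len(r): print(cv2.minAreaRect(r[:,:2].astype(np.float32)*1000))
E
```

```text
{'time': 1.4833, 'q': [-18.5665, 3.3779, 11.1786, 97.8169, -0.0083, 81.3493], 'ee_pos': [0.506, -0.17, 0.4297], 'tcp_rot': [-179.9827, 0.0058, 80.0842], 'wrist_force': [0.1976, 0.0942, 0.2936], 'opening': 0.0851}
knob (464, array([ 0.5091, -0.1687,  0.17  ]), array([0.015, 0.016, 0.01 ]))
bar (5220, array([ 0.5096, -0.1675,  0.126 ]), array([0.063, 0.25 , 0.014]))
[ 0.16831817  0.98573273  0.5105026  -0.15775868]
racked (1542, array([ 0.5215, -0.1022,  0.1086]), array([0.045, 0.043, 0.016]))
racked (1223, array([ 0.4973, -0.2353,  0.1084]), array([0.044, 0.043, 0.016]))
rim (4835, array([ 0.4924, -0.1597,  0.043 ]), array([0.145, 0.239, 0.01 ]))
((477.7885437011719, -159.18040466308594), (220.69070434570312, 143.41921997070312), 80.21431732177734)
```

View pics/w1.png

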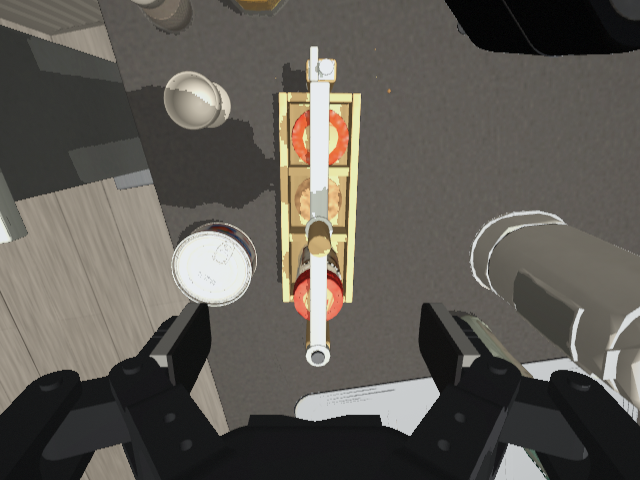

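Wrist view: the knob is at (320,238), the bar runs straight between the catch at (322,68) and the pivot at (317,355), and the cork well is in the middle at (322,200). The path down is clear, so I descend and grip the knob.

drive_tool:
  plan:
    - {"dx":0.001,"dy":0.002,"dz":0.04,"roll":0,"hand":0.085}
    - {"dx":0.001,"dy":0.002,"dz":0.08,"roll":0,"hand":0.085}
    - {"dx":0.001,"dy":0.002,"dz":0.11,"roll":0,"hand":0.085}
    - {"dx":0.001,"dy":0.002,"dz":0.119,"roll":0,"hand":0.085}
    - {"dx":0.001,"dy":0.002,"dz":0.119,"roll":0,"hand":0.04}
    - {"dx":0.001,"dy":0.002,"dz":0.119,"roll":0,"hand":0.02}
    - {"dx":0.001,"dy":0.002,"dz":0.119,"roll":0,"hand":0.0}
    - {"dx":0.001,"dy":0.002,"dz":0.119,"roll":0,"hand":0.0}
    - {"dx":0.001,"dy":0.002,"dz":0.119,"roll":0,"hand":0.0}
    - {"dx":0.001,"dy":0.002,"dz":0.119,"roll":0,"hand":0.0}
    - {"dx":0.001,"dy":0.002,"dz":0.119,"roll":0,"hand":0.0}
    - {"dx":0.001,"dy":0.002,"dz":0.119,"roll":0,"hand":0.0}
    - {"dx":0.001,"dy":0.002,"dz":0.119,"roll":0,"hand":0.0}
    - {"dx":0.001,"dy":0.002,"dz":0.119,"roll":0,"hand":0.0}
  force: 20

```text
time: 2.7
ee_pos: [0.5089, -0.1687, 0.312]
tcp_rot: [179.9, 0.0, 80.1]
wrist_force: [0.1, 0.1, 6.2]
opening: 0.0157
```

```bash
python3 - <<'E'
from h import *
state()
u=np.array([.168,.9857]); r=.114*u   # pivot->knob
R=Ro.from_euler('xyz',bot.get_obs()["tcp_rot"],degrees=True).as_matrix()
for a in list(range(5,91,5))+[92]:
    t=np.radians(a); d=np.array([[np.cos(t)-1,-np.sin(t)],[np.sin(t),np.cos(t)-1]])@r
    print(a,np.round(R.T@[*d,0],3)[:2])
E
```

```text
{'time': 2.7, 'q': [-18.3336, 2.1406, -3.1558, 84.5825, -0.0085, 81.5168], 'ee_pos': [0.5089, -0.1687, 0.312], 'tcp_rot': [179.8814, 0.0263, 80.1496], 'wrist_force': [0.1208, 0.0894, 6.2186], 'opening': 0.0157}
5 [-0.   -0.01]
10 [-0.002 -0.02 ]
15 [-0.004 -0.029]
20 [-0.007 -0.039]
25 [-0.011 -0.048]
30 [-0.015 -0.057]
35 [-0.021 -0.065]
40 [-0.027 -0.073]
45 [-0.034 -0.08 ]
50 [-0.041 -0.087]
55 [-0.049 -0.093]
60 [-0.057 -0.099]
65 [-0.066 -0.103]
70 [-0.075 -0.107]
75 [-0.085 -0.11 ]
80 [-0.095 -0.112]
85 [-0.104 -0.113]
90 [-0.114 -0.114]
92 [-0.118 -0.114]
```

Knob gripped at 15.7 mm. Swinging along the arc.

drive_tool:
  plan:
    - {"dx":0,"dy":-0.01,"dz":-0.001,"roll":0,"hand":0}
    - {"dx":-0.002,"dy":-0.02,"dz":-0.001,"roll":0,"hand":0}
    - {"dx":-0.004,"dy":-0.029,"dz":-0.001,"roll":0,"hand":0}
    - {"dx":-0.007,"dy":-0.039,"dz":-0.001,"roll":0,"hand":0}
    - {"dx":-0.011,"dy":-0.048,"dz":-0.001,"roll":0,"hand":0}
    - {"dx":-0.015,"dy":-0.057,"dz":-0.001,"roll":0,"hand":0}
    - {"dx":-0.021,"dy":-0.065,"dz":-0.001,"roll":0,"hand":0}
    - {"dx":-0.027,"dy":-0.073,"dz":-0.001,"roll":0,"hand":0}
    - {"dx":-0.034,"dy":-0.08,"dz":-0.001,"roll":0,"hand":0}
    - {"dx":-0.041,"dy":-0.087,"dz":-0.001,"roll":0,"hand":0}
    - {"dx":-0.049,"dy":-0.093,"dz":-0.001,"roll":0,"hand":0}
    - {"dx":-0.057,"dy":-0.099,"dz":-0.001,"roll":0,"hand":0}
    - {"dx":-0.066,"dy":-0.103,"dz":-0.001,"roll":0,"hand":0}
    - {"dx":-0.075,"dy":-0.107,"dz":-0.001,"roll":0,"hand":0}
    - {"dx":-0.085,"dy":-0.11,"dz":-0.001,"roll":0,"hand":0}
    - {"dx":-0.095,"dy":-0.112,"dz":-0.001,"roll":0,"hand":0}
    - {"dx":-0.104,"dy":-0.113,"dz":-0.001,"roll":0,"hand":0}
    - {"dx":-0.114,"dy":-0.114,"dz":-0.001,"roll":0,"hand":0}
    - {"dx":-0.115,"dy":-0.114,"dz":-0.001,"roll":0,"hand":0}
    - {"dx":-0.115,"dy":-0.114,"dz":-0.001,"roll":0,"hand":0}

```text
time: 4.37
ee_pos: [0.3765, -0.2634, 0.3116]
tcp_rot: [-180.0, 0.0, 80.1]
wrist_force: [2.5, 0.8, 5.0]
opening: 0.0153
```

Release, then rise.

drive_tool:
  plan:
    - {"dx":0,"dy":0,"dz":0,"roll":0,"hand":0.04}
    - {"dx":0,"dy":0,"dz":0,"roll":0,"hand":0.085}
    - {"dx":0,"dy":0,"dz":0,"roll":0,"hand":0.085}
    - {"dx":0,"dy":0,"dz":0,"roll":0,"hand":0.085}
    - {"dx":0,"dy":0,"dz":0,"roll":0,"hand":0.085}
    - {"dx":0,"dy":0,"dz":0,"roll":0,"hand":0.085}
    - {"dx":0,"dy":0,"dz":-0.02,"roll":0,"hand":0.085}
    - {"dx":0,"dy":0,"dz":-0.05,"roll":0,"hand":0.085}
    - {"dx":0,"dy":0,"dz":-0.09,"roll":0,"hand":0.085}
    - {"dx":0,"dy":0,"dz":-0.12,"roll":0,"hand":0.085}
    - {"dx":0,"dy":0,"dz":-0.12,"roll":0,"hand":0.085}

```text
time: 5.28
ee_pos: [0.3767, -0.2623, 0.4378]
tcp_rot: [179.6, 0.2, 80.2]
wrist_force: [1.1, -0.4, 0.3]
opening: 0.0848
```

```bash
python3 - <<'E'
from h import *
state()
P=look("wrist","w2")
k=blob(P,.16,.18,.3,.45,-.33,-.2); print("knob",mid(k))
b=blob(P,.121,.133,.2,.55,-.33,-.2)
v=cv2.fitLine(b[:,:2].astype(np.float32),cv2.DIST_HUBER,0,.01,.01).ravel(); print(v)
print("angle from caddy", np.degrees(np.arctan2(abs(v[1])*np.sign(-v[1]*v[0]),-abs(v[0])))%360-np.degrees(np.arctan2(.9857,.168)))
R=Ro.from_euler('xyz',bot.get_obs()["tcp_rot"],degrees=True).as_matrix()
print("to jar above", tool([.413,.172,.42]))
E
```

```text
{'time': 5.2833, 'q': [-34.8511, -6.8131, 2.1542, 98.5143, -0.0058, 64.9947], 'ee_pos': [0.3767, -0.2623, 0.4378], 'tcp_rot': [179.5919, 0.1967, 80.1535], 'wrist_force': [1.1446, -0.3985, 0.3418], 'opening': 0.0848}
knob (476, array([ 0.3766, -0.2626,  0.1673]), array([0.015, 0.015, 0.014]))
[ 0.98790824 -0.15503968  0.38061428 -0.26280087]
angle from caddy 90.75329470287625
to jar above [ 0.4343 -0.0388  0.0137]
```

View pics/w2.png

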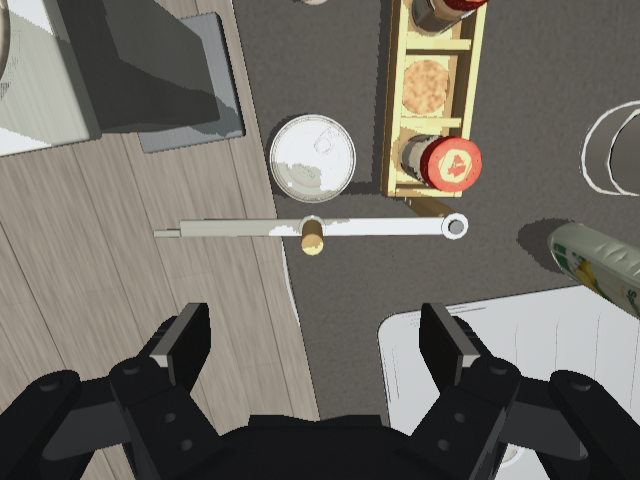

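Wrist view: the hasp bar from the pivot at (455,226) to its end at (155,233) lies square to the caddy, about 90.7° open, and the cork well at (425,88) is clear. Now I go above the jar.

drive_tool:
  plan:
    - {"dx":0.434,"dy":-0.039,"dz":0.014,"roll":0,"hand":0.085}
    - {"dx":0.434,"dy":-0.039,"dz":0.014,"roll":0,"hand":0.085}
    - {"dx":0.434,"dy":-0.039,"dz":0.014,"roll":0,"hand":0.085}
    - {"dx":0.434,"dy":-0.039,"dz":0.014,"roll":0,"hand":0.085}
    - {"dx":0.434,"dy":-0.039,"dz":0.014,"roll":0,"hand":0.085}
    - {"dx":0.434,"dy":-0.039,"dz":0.014,"roll":0,"hand":0.085}
    - {"dx":0.434,"dy":-0.039,"dz":0.014,"roll":0,"hand":0.085}
    - {"dx":0.434,"dy":-0.039,"dz":0.014,"roll":0,"hand":0.085}
    - {"dx":0.434,"dy":-0.039,"dz":0.014,"roll":0,"hand":0.085}
    - {"dx":0.434,"dy":-0.039,"dz":0.014,"roll":0,"hand":0.085}
    - {"dx":0.434,"dy":-0.039,"dz":0.014,"roll":0,"hand":0.085}
    - {"dx":0.434,"dy":-0.039,"dz":0.014,"roll":0,"hand":0.085}
    - {"dx":0.434,"dy":-0.039,"dz":0.014,"roll":0,"hand":0.085}
    - {"dx":0.434,"dy":-0.039,"dz":0.014,"roll":0,"hand":0.085}
    - {"dx":0.434,"dy":-0.039,"dz":0.014,"roll":0,"hand":0.085}
    - {"dx":0.434,"dy":-0.039,"dz":0.014,"roll":0,"hand":0.085}

```text
time: 6.67
ee_pos: [0.4126, 0.1709, 0.4178]
tcp_rot: [180.0, -0.0, 80.0]
wrist_force: [0.1, 0.3, 0.3]
opening: 0.0849
```

```bash
python3 - <<'E'
from h import *
state()
P=look("wrist","w3")
k=blob(P,.095,.115,.36,.46,.12,.22); print("cap",mid(k))
p=mid(k)[1]; print(tool([p[0],p[1],.075+.155]))
E
```

```text
{'time': 6.6667, 'q': [22.4957, -8.7793, -1.842, 96.9236, -0.008, 122.4461], 'ee_pos': [0.4126, 0.1709, 0.4178], 'tcp_rot': [179.9842, -0.0006, 80.0497], 'wrist_force': [0.1334, 0.2701, 0.3173], 'opening': 0.0849}
cap (2343, array([0.4157, 0.1737, 0.102 ]), array([0.044, 0.044, 0.014]))
[0.0033 0.0025 0.1878]
```

View pics/w3.png

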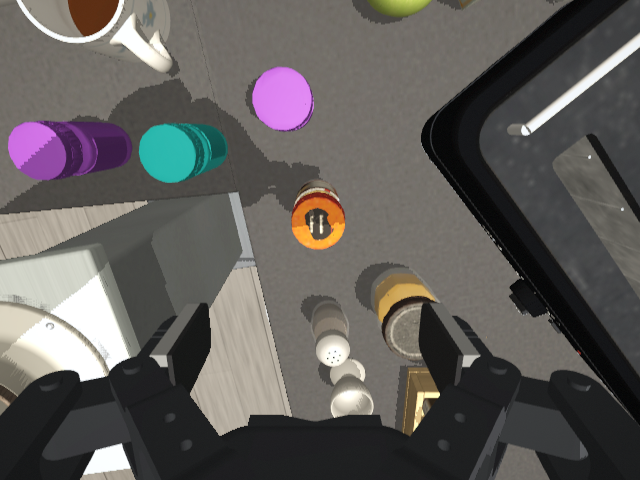

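Wrist view: the orange-capped jar at (318,222) lies between the fingers, with the purple jar at (283,99) and honey at (405,320) clear of them. Next is the descent and grasp.

drive_tool:
  plan:
    - {"dx":0.003,"dy":0.002,"dz":0.03,"roll":0,"hand":0.085}
    - {"dx":0.003,"dy":0.002,"dz":0.065,"roll":0,"hand":0.085}
    - {"dx":0.003,"dy":0.002,"dz":0.1,"roll":0,"hand":0.085}
    - {"dx":0.003,"dy":0.002,"dz":0.13,"roll":0,"hand":0.085}
    - {"dx":0.003,"dy":0.002,"dz":0.155,"roll":0,"hand":0.085}
    - {"dx":0.003,"dy":0.002,"dz":0.175,"roll":0,"hand":0.085}
    - {"dx":0.003,"dy":0.002,"dz":0.187,"roll":0,"hand":0.085}
    - {"dx":0.003,"dy":0.002,"dz":0.187,"roll":0,"hand":0.085}
    - {"dx":0.003,"dy":0.002,"dz":0.187,"roll":0,"hand":0.06}
    - {"dx":0.003,"dy":0.002,"dz":0.187,"roll":0,"hand":0.05}
    - {"dx":0.003,"dy":0.002,"dz":0.187,"roll":0,"hand":0.045}
    - {"dx":0.003,"dy":0.002,"dz":0.187,"roll":0,"hand":0.035}
    - {"dx":0.003,"dy":0.002,"dz":0.187,"roll":0,"hand":0.03}
    - {"dx":0.003,"dy":0.002,"dz":0.187,"roll":0,"hand":0.03}
    - {"dx":0.003,"dy":0.002,"dz":0.187,"roll":0,"hand":0.03}
    - {"dx":0.003,"dy":0.002,"dz":0.187,"roll":0,"hand":0.03}
  force: 30

```text
time: 8.05
ee_pos: [0.4155, 0.1747, 0.2322]
tcp_rot: [179.9, -0.1, 80.1]
wrist_force: [-1.1, -0.6, 6.1]
opening: 0.0437
```

Gripped at 43.7 mm. Lift straight up 0.2 m.

drive_tool:
  plan:
    - {"dx":0,"dy":0,"dz":-0.005,"roll":0,"hand":0.03}
    - {"dx":0,"dy":0,"dz":-0.015,"roll":0,"hand":0.03}
    - {"dx":0,"dy":0,"dz":-0.03,"roll":0,"hand":0.03}
    - {"dx":0,"dy":0,"dz":-0.05,"roll":0,"hand":0.03}
    - {"dx":0,"dy":0,"dz":-0.075,"roll":0,"hand":0.03}
    - {"dx":0,"dy":0,"dz":-0.1,"roll":0,"hand":0.03}
    - {"dx":0,"dy":0,"dz":-0.125,"roll":0,"hand":0.03}
    - {"dx":0,"dy":0,"dz":-0.15,"roll":0,"hand":0.03}
    - {"dx":0,"dy":0,"dz":-0.17,"roll":0,"hand":0.03}
    - {"dx":0,"dy":0,"dz":-0.185,"roll":0,"hand":0.03}
    - {"dx":0,"dy":0,"dz":-0.195,"roll":0,"hand":0.03}
    - {"dx":0,"dy":0,"dz":-0.2,"roll":0,"hand":0.03}
    - {"dx":0,"dy":0,"dz":-0.2,"roll":0,"hand":0.03}

```text
time: 9.13
ee_pos: [0.4151, 0.1745, 0.4316]
tcp_rot: [179.9, -0.0, 80.1]
wrist_force: [-0.2, -0.2, -1.0]
opening: 0.0434
```

```bash
python3 - <<'E'
from h import *
state()
P=look("wrist","w4"); look("scene","s4")
print("cap",mid(blob(P,.285,.325,.36,.47,.12,.23)))
print("to well",tool([.508,-.169,.43]))
E
```

```text
{'time': 9.1333, 'q': [22.8024, -7.9359, 0.4599, 98.326, 0.0017, 122.6557], 'ee_pos': [0.4151, 0.1745, 0.4316], 'tcp_rot': [179.9421, -0.0391, 80.1468], 'wrist_force': [-0.1726, -0.2315, -1.0262], 'opening': 0.0434}
cap (32213, array([0.415 , 0.1763, 0.305 ]), array([0.11 , 0.044, 0.04 ]))
to well [-3.225e-01  1.504e-01  1.000e-04]
```

View pics/s4.png

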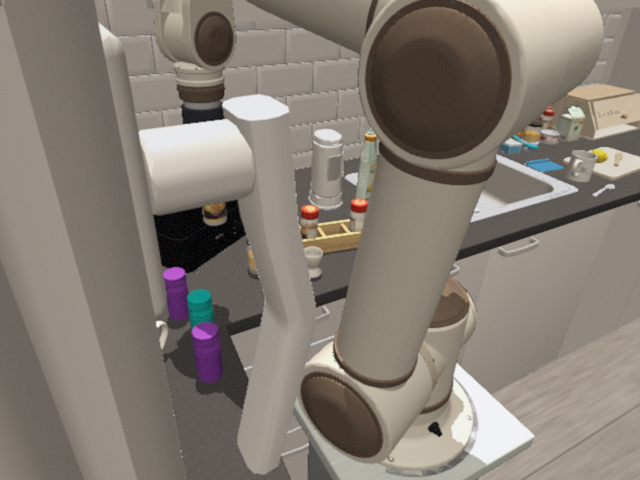

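Scene view: the jar hangs upright in the gripper at (214,212). Before carrying it, I measure the well with the hasp out of the way.

```bash
python3 - <<'E'
from h import *
P=look("top","t5"); r=blob(P,.036,.052,.44,.58,-.30,-.05)
# caddy frame about (0.509,-0.169): a along row (to catch), b across
u=np.array([.168,.9857]); n=np.array([.9857,-.168]); d=r[:,:2]-[.509,-.169]
a,b=d@u*1000,d@n*1000; k=(abs(a)<115)&(abs(b)<60); a,b=a[k],b[k]
print("rim n",k.sum()); print("along",np.histogram(a,np.arange(-116,117,4))); print("across",np.histogram(b,np.arange(-50,51,4)))
E
```

```text
rim n 1022
along (array([ 3,  7, 44, 55, 23,  8,  4, 11,  9, 10, 11, 11, 10, 11, 17, 19, 22,
       18, 15, 43, 53, 27, 17, 14, 15, 12, 13, 15, 13, 12, 14, 16, 12, 13,
       16, 12, 39, 51, 21, 12, 13, 10, 11,  7, 10, 12,  9, 10, 11, 11, 18,
       15, 14, 49, 56, 12,  2,  4]), array([-116, -112, -108, -104, -100,  -96,  -92,  -88,  -84,  -80,  -76,
        -72,  -68,  -64,  -60,  -56,  -52,  -48,  -44,  -40,  -36,  -32,
        -28,  -24,  -20,  -16,  -12,   -8,   -4,    0,    4,    8,   12,
         16,   20,   24,   28,   32,   36,   40,   44,   48,   52,   56,
         60,   64,   68,   72,   76,   80,   84,   88,   92,   96,  100,
        104,  108,  112,  116]))
across (array([  0,   0,  92, 166, 115,  22,  46,  49,  35,  46,  31,  25,  23,
        18,  23,  22,  21,  18,  19,  71, 102,  78,   0,   0,   0]), array([-50, -46, -42, -38, -34, -30, -26, -22, -18, -14, -10,  -6,  -2,
         2,   6,  10,  14,  18,  22,  26,  30,  34,  38,  42,  46,  50]))
```

View pics/t5.png

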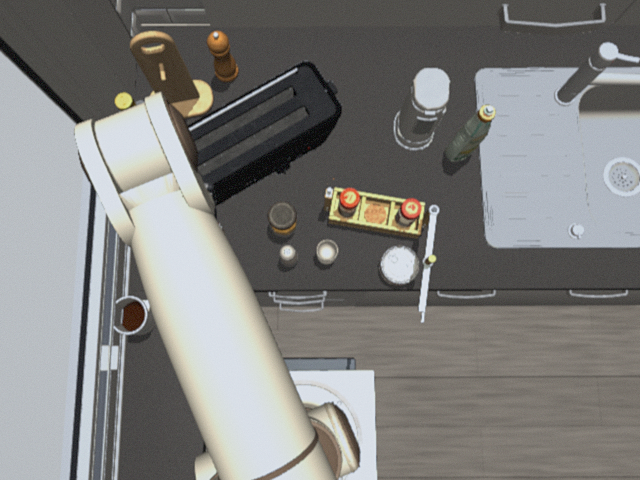

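Top view: the hasp bar runs from (434,211) to (423,320), the bystanders haven't moved, and the well with its cork is open at (376,213). The well centre is about (0.508, -0.170). Carry across at height.

drive_tool:
  plan:
    - {"dx":-0.006,"dy":0.003,"dz":0,"roll":0,"hand":0.03}
    - {"dx":-0.019,"dy":0.009,"dz":0,"roll":0,"hand":0.03}
    - {"dx":-0.039,"dy":0.018,"dz":0,"roll":0,"hand":0.03}
    - {"dx":-0.064,"dy":0.03,"dz":0,"roll":0,"hand":0.03}
    - {"dx":-0.09,"dy":0.042,"dz":0,"roll":0,"hand":0.03}
    - {"dx":-0.116,"dy":0.054,"dz":0,"roll":0,"hand":0.03}
    - {"dx":-0.142,"dy":0.066,"dz":0,"roll":0,"hand":0.03}
    - {"dx":-0.168,"dy":0.078,"dz":0,"roll":0,"hand":0.03}
    - {"dx":-0.194,"dy":0.09,"dz":0,"roll":0,"hand":0.03}
    - {"dx":-0.22,"dy":0.102,"dz":0,"roll":0,"hand":0.03}
    - {"dx":-0.246,"dy":0.115,"dz":0,"roll":0,"hand":0.03}
    - {"dx":-0.27,"dy":0.126,"dz":0,"roll":0,"hand":0.03}
    - {"dx":-0.291,"dy":0.136,"dz":0,"roll":0,"hand":0.03}
    - {"dx":-0.307,"dy":0.143,"dz":0,"roll":0,"hand":0.03}
    - {"dx":-0.317,"dy":0.148,"dz":0,"roll":0,"hand":0.03}
    - {"dx":-0.323,"dy":0.15,"dz":0,"roll":0,"hand":0.03}
    - {"dx":-0.323,"dy":0.15,"dz":0,"roll":0,"hand":0.03}
    - {"dx":-0.323,"dy":0.15,"dz":0,"roll":0,"hand":0.03}
    - {"dx":-0.323,"dy":0.15,"dz":0,"roll":0,"hand":0.03}

```text
time: 10.87
ee_pos: [0.5074, -0.1687, 0.4308]
tcp_rot: [-180.0, -0.0, 80.2]
wrist_force: [-0.5, 0.6, -0.5]
opening: 0.0436
```

```bash
python3 - <<'E'
from h import *
state()
P=look("wrist","w6")
for y in((-.14,-.06),(-.29,-.20)): print("racked",mid(blob(P,.1,.118,.44,.57,*y)))
print("cap",mid(blob(P,.302,.312,.47,.55,-.21,-.12)))
print(tool([.508,-.1695,.2875]))
E
```

```text
{'time': 10.8667, 'q': [-18.3941, 3.5301, 11.467, 97.9386, 0.0094, 81.4191], 'ee_pos': [0.5074, -0.1687, 0.4308], 'tcp_rot': [-179.9998, -0.0095, 80.1867], 'wrist_force': [-0.4757, 0.5951, -0.5256], 'opening': 0.0436}
racked (2680, array([ 0.5217, -0.0928,  0.109 ]), array([0.045, 0.062, 0.018]))
racked None
cap (13338, array([ 0.51  , -0.1673,  0.307 ]), array([0.08 , 0.039, 0.01 ]))
[-0.0008  0.0007  0.1434]
```

View pics/w6.png

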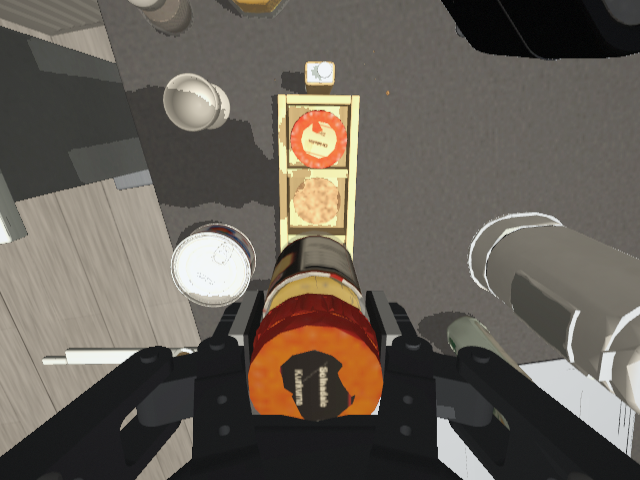

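Wrist view: the jar is upright in the fingers at (316,350), lined up with the caddy row, and the cork well at (318,202) is ahead and below. Both the near racked jar and the hasp are clear. Descend to about 1 cm above the rim.

drive_tool:
  plan:
    - {"dx":-0.001,"dy":0.001,"dz":0.008,"roll":0,"hand":0.03}
    - {"dx":-0.001,"dy":0.001,"dz":0.022,"roll":0,"hand":0.03}
    - {"dx":-0.001,"dy":0.001,"dz":0.038,"roll":0,"hand":0.03}
    - {"dx":-0.001,"dy":0.001,"dz":0.054,"roll":0,"hand":0.03}
    - {"dx":-0.001,"dy":0.001,"dz":0.07,"roll":0,"hand":0.03}
    - {"dx":-0.001,"dy":0.001,"dz":0.085,"roll":0,"hand":0.03}
    - {"dx":-0.001,"dy":0.001,"dz":0.1,"roll":0,"hand":0.03}
    - {"dx":-0.001,"dy":0.001,"dz":0.113,"roll":0,"hand":0.03}
    - {"dx":-0.001,"dy":0.001,"dz":0.124,"roll":0,"hand":0.03}
    - {"dx":-0.001,"dy":0.001,"dz":0.133,"roll":0,"hand":0.03}
    - {"dx":-0.001,"dy":0.001,"dz":0.139,"roll":0,"hand":0.03}
    - {"dx":-0.001,"dy":0.001,"dz":0.143,"roll":0,"hand":0.03}
    - {"dx":-0.001,"dy":0.001,"dz":0.143,"roll":0,"hand":0.03}
    - {"dx":-0.001,"dy":0.001,"dz":0.143,"roll":0,"hand":0.03}

```text
time: 12.08
ee_pos: [0.5085, -0.1706, 0.288]
tcp_rot: [180.0, 0.0, 80.1]
wrist_force: [0.0, 0.1, -0.3]
opening: 0.0437
```

```bash
python3 - <<'E'
from h import *
state()
c=bot.camera("scene"); P=pts(c); np.savez("s7.npz",**c)
# jar body points, underside and axis seen from scene
r=blob(P,.03,.16,.47,.55,-.205,-.135)
if len(r):
    for lo in np.arange(.04,.16,.01):
        q=r[(r[:,2]>lo)&(r[:,2]<lo+.01)]
        if len(q)>3: print(round(lo,3),len(q),np.round(q.min(0),4),np.round(q.max(0),4))
K,R,t=np.array(c["mtx"]),np.array(c["R"]),np.array(c["t"])
x=K@(R@[.508,-.17,.1]+t); u,v=(x[:2]/x[2]).astype(int); print(u,v)
s=c["frame"][max(v-60,0):v+60,max(u-80,0):u+80,::-1]; cv2.imwrite("pics/s7.png",cv2.resize(s,None,fx=4,fy=4,interpolation=cv2.INTER_CUBIC))
P=look("wrist","w7")
print("racked",mid(blob(P,.1,.118,.44,.57,-.13,-.07)))
E
```

```text
{'time': 12.0833, 'q': [-18.5488, 2.3711, -5.5573, 82.0461, -0.001, 81.3068], 'ee_pos': [0.5085, -0.1706, 0.288], 'tcp_rot': [179.9749, 0.0049, 80.1444], 'wrist_force': [0.0417, 0.0577, -0.3025], 'opening': 0.0437}
334 210
racked (9967, array([ 0.5218, -0.1022,  0.11  ]), array([0.043, 0.044, 0.014]))
```

View pics/s7.png

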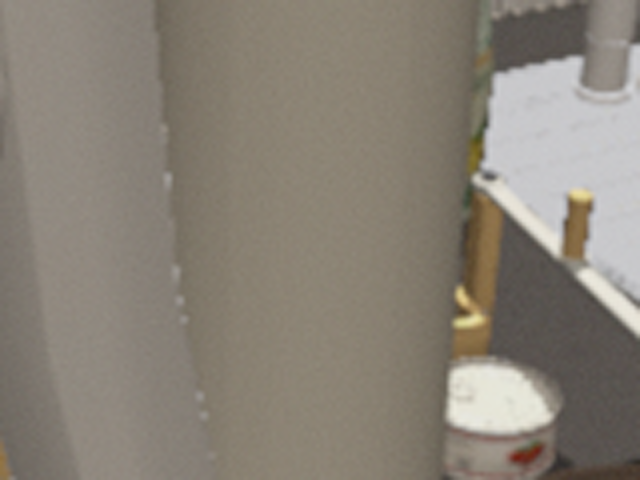

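Scene view: the arm hides the jar; only the hasp knob at (578,225) and the tin at (500,415) show. One more picture, from the wrist, is needed to check the fit (11th).

```bash
python3 - <<'E'
from h import *
c=bot.camera("wrist"); P=pts(c)
u=np.array([.168,.9857]); n=np.array([.9857,-.168]); d=P[...,:2]-[.5085,-.1695]
A,B=d@u*1000,d@n*1000; Z=P[...,2]
for lo in (.055,.065,.075,.085,.095,.11,.13,.145,.152):
    k=(Z>lo)&(Z<lo+.01)&(abs(A)<32)&(abs(B)<26)
    if k.sum()>20: print("jar z",lo,k.sum(),"along max",np.percentile(A[k],98).round(1),"across",np.percentile(B[k],[2,98]).round(1))
k=(Z>.04)&(Z<.049)&(abs(A)<110)&(abs(B)<45); print("rim across",np.percentile(B[k],[1,99]).round(1),"walls along",np.histogram(A[k],np.arange(20,112,4)))
E
```

```text
jar z 0.055 194 along max 19.6 across [-18.9  20.2]
jar z 0.065 275 along max 19.9 across [-18.4  19.4]
jar z 0.075 405 along max 20.0 across [-20.1  19.1]
jar z 0.085 476 along max 20.1 across [-19.8  19.1]
jar z 0.095 571 along max 20.2 across [-19.5  19.1]
jar z 0.11 753 along max 20.2 across [-21.4  21.1]
jar z 0.13 1687 along max 19.4 across [-24.9  25. ]
jar z 0.145 2916 along max 20.0 across [-24.9  25.1]
jar z 0.152 4950 along max 19.4 across [-24.4  24.4]
rim across [-36.3  39.1] walls along (array([ 174,  182,  257,  342,  244,  196,  191,  193,  183,  167,  160,
        156,  155,  191,  221,  228,  234,  242,  243,  716, 1115,  678]), array([ 20,  24,  28,  32,  36,  40,  44,  48,  52,  56,  60,  64,  68,
        72,  76,  80,  84,  88,  92,  96, 100, 104, 108]))
```

View pics/w7.png

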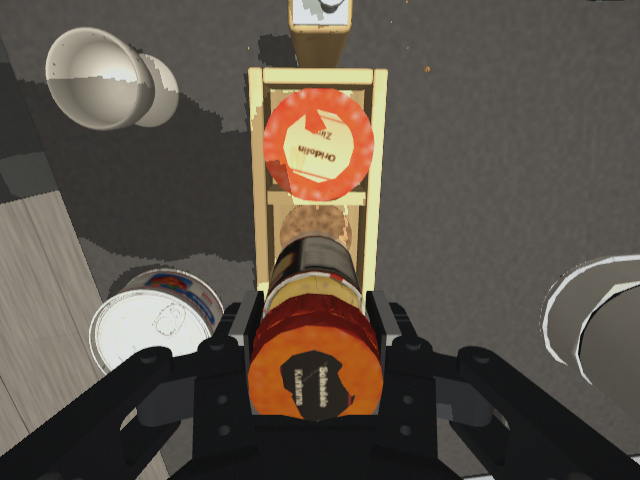

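Wrist view: the jar at (316,350) is upright, over the open well with the cork at (316,225), and the neighbouring jar at (319,145) is untouched. The depth data put the jar about 1.5 mm short along the row and 1 mm short across it, so I make a small correction.

drive_tool:
  plan:
    - {"dx":0.0015,"dy":0.001,"dz":0.0005,"roll":0,"hand":0.03}
    - {"dx":0.0015,"dy":0.001,"dz":0.0005,"roll":0,"hand":0.03}
    - {"dx":0.0015,"dy":0.001,"dz":0.0005,"roll":0,"hand":0.03}
    - {"dx":0.0015,"dy":0.001,"dz":0.0005,"roll":0,"hand":0.03}
    - {"dx":0.0015,"dy":0.001,"dz":0.0005,"roll":0,"hand":0.03}
    - {"dx":0.0015,"dy":0.001,"dz":0.0005,"roll":0,"hand":0.03}

```text
time: 12.73
ee_pos: [0.5096, -0.1693, 0.2872]
tcp_rot: [180.0, -0.0, 80.1]
wrist_force: [-0.0, -0.4, -1.9]
opening: 0.0437
```

```bash
python3 - <<'E'
from h import *
state()
P=look("wrist","w8"); u=np.array([.168,.9857]); d=P[...,:2]-[.5085,-.1695]; n=np.array([.9857,-.168])
A,B,Z=d@u*1000,d@n*1000,P[...,2]; k=(abs(A)<32)&(A>10)&(abs(B)<8)&(Z>.03)&(Z<.1)
print("lowest jar z near front edge",np.round(np.percentile(Z[k&(A<22.5)&(Z>.049)],[0,1,5]),4))
print(mid(blob(P,.1,.118,.44,.57,-.13,-.07)))
bot.job_done()
E
```

```text
{'time': 12.7333, 'q': [-18.3756, 2.4866, -5.5309, 81.9819, 0.0003, 81.4793], 'ee_pos': [0.5096, -0.1693, 0.2872], 'tcp_rot': [179.9994, -0.0002, 80.1451], 'wrist_force': [-0.0215, -0.3588, -1.8996], 'opening': 0.0437}
lowest jar z near front edge [0.0578 0.0586 0.0608]
(10028, array([ 0.5218, -0.1022,  0.1103]), array([0.043, 0.043, 0.013]))
the job is handed in; nothing more can be done
```

The spice jar is held still about 1 cm above the rim of the empty middle well, and I handed the job in at 12.7 s. The hasp is swung off its catch to about 90.7°, and I carried the orange-capped jar over the other things at height to get it there.

- **Fit:** the last readings put the jar upright (tool tilt under 0.1°) and within about 1–2 mm of the well's centre.
- **Height:** the underside is about 10 mm above the rim going by the lift height. The wrist depth data suggest 12–13 mm, but that only covers the part of the jar's edge the camera can see.
- **Grip:** the jar is held at 43.7 mm. The wrist force is small (about 2 N, roughly the jar's weight), so nothing suggests it is touching anything.
- **Other objects:**
  - The racked jar nearest the catch has not moved.
  - The bystanders had not moved when I checked from above before the carry.
  - The other racked jar could not be measured at the end because the gripper hid it.
- **Checks that disagreed or failed:**
  - The top and wrist cameras differed by about 3 mm on where the knob was; I went with the wrist camera and the arm's own position.
  - The final scene camera view was blocked by the arm.
- **Picture count:** I viewed 11 pictures, one over the budget.

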